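# Load the battery of the workshop robot and shut its gate

## Task

Push the yellow battery all the way into the bay of the little orange-wheeled robot until it rests against the end stop, and then push the green gate fully shut behind it. Only push, with the fingertips: do not grip or lift the battery or grip the gate, and leave the other things on the bench and on the robot where they are.

Things in the scene. Friction and masses are not known exactly. Their poses are not given: they have to be found in the camera images.
- bay_mouth (a point): Middle of the mouth of the battery bay, on the bay's floor, 30 mm above the bench. x points into the bay, y to the left seen from the mouth, z up. The bay is a channel open at the top, 72 mm wide, 108 mm deep, with black side walls 6 mm thick and 40 mm high. A flat aluminium sill 88 mm wide runs out from the mouth to x = -100 mm, level with the bay floor.
- end_stop (a point): Middle of the black end stop's face at the bay's floor, 108 mm in from bay_mouth, same axes. The little robot (aluminium plate, blue side decks, four orange wheels) is fixed to the bench. Its blue decks beside the bay are 32 mm above the bay floor and the wheels' tops 50 mm; behind the stop an orange drum rises to 90 mm above the bay floor
- battery_mid (a point): Centre of the battery, a loose yellow block with black ends, 100 mm long (its x, along the bay), 64 mm wide, 44 mm high, 0.3 to 0.55 kg. It lies on sill and bay floor, partly in the mouth, sticking out by 35 to 75 mm. Pushed home against the end stop, its centre is at x = 58 mm of bay_mouth and its rear face 8 mm inside the mouth.
- gate (a joint): Angle of the green gate on its vertical hinge, rad: 0 is shut, across the mouth; it grows as the free end swings out. It starts 1.6 to 1.95 open (1.57: straight out from the mouth along the left side of the sill; more: leaning further left, away from the sill). Light friction (about 1 N at its middle): it stays where it is left. Stops at 0 and 2.1.
- gate_hinge (a point): A point on the gate's vertical hinge axis at the gate's mid height: 5 mm before the mouth, 46 mm to the left of the bay's middle line, 30 mm above the bay floor. Its axes are those of bay_mouth.
- gate_mid (a point): Centre of the gate, a green plate 84 mm long, 8 mm thick, 48 mm high (lower edge 6 mm above the bay floor), 42 mm from the hinge axis. Axes: x normal to the plate, into the bay when shut; y from the free end to the hinge; z up. Its outer face, to be pushed, looks along -x: away from the bay when shut, to the left when open.
- socket_mid (a point): Centre of a steel wrench socket, 22 mm across and 30 mm high, standing on the blue deck right of the bay; not to be moved.
- wrench_grip (a point): Handle of a steel wrench lying on the bench to the right of the little robot; not to be moved.
- motor_mid (a point): Centre of a small dark motor, 42 mm across and 50 mm high, standing on the bench to the left of the little robot; not to be moved.
- wheel_mid (a point): Centre of a spare orange wheel, 80 mm across, 26 mm high, lying on the bench; not to be moved.
- spare_mid (a point): Centre of a small blue battery pack, 70 x 36 x 24 mm, on the bench; not wanted, not to be moved.
- driver_grip (a point): Handle of a screwdriver with green handle lying on the bench; not to be moved.
- cup_rim (a point): Centre of the mouth of a grey cup, 72 mm across and 70 mm high, on the bench; not to be moved.
Not all that is in view belongs to the job. Leave any purple, red or white look-alike of the part that bears battery_mid alone.

How it is judged (in metres and radians):
On the way, in this order (a step that is already met when the one before it is completed fails the run):
1. the battery is pushed home against the end stop, the gate still open (x of battery_mid in the frame of bay_mouth above 0.053 m and z of battery_mid in the frame of bay_mouth between 0.016 and 0.027 m and y of battery_mid in the frame of bay_mouth between -0.008 and 0.008 m and angle between battery_mid's own z axis and vertical below 0.08 rad and value of joint gate above 0.3 rad), for 0.1 s.
2. the gate is pushed shut behind it (value of joint gate below 0.08 rad), for 0.1 s.
At the end, for the whole second after the job is handed in: The battery lies flat in the bay within 5 mm of the end stop, at rest, and the gate is shut to within 0.08 rad (x of battery_mid in the frame of bay_mouth above 0.053 m and z of battery_mid in the frame of bay_mouth between 0.016 and 0.027 m and y of battery_mid in the frame of bay_mouth between -0.008 and 0.008 m and angle between battery_mid's own z axis and vertical below 0.08 rad and value of joint gate below 0.08 rad and linear speed of battery below 0.01 m/s); the robot touches nothing.
It fails at once if the battery is lifted or tipped (z of battery_mid in the frame of bay_mouth above 0.034 m or angle between battery_mid's own z axis and vertical above 0.2 rad).
It fails at once if the battery is gripped between the fingers (contact force between the fingers and battery above 0.5 N and x of the grasp point in the frame of battery_mid between -0.046 and 0.046 m and y of the grasp point in the frame of battery_mid between -0.03 and 0.03 m and z of the grasp point in the frame of battery_mid below 0.02 m).
It fails at once if the gate is gripped between the fingers (contact force between the fingers and gate above 0.5 N and x of the grasp point in the frame of gate_mid between -0.003 and 0.003 m and y of the grasp point in the frame of gate_mid between -0.045 and 0.045 m and z of the grasp point in the frame of gate_mid below 0.022 m).
It fails at once if another thing on the bench or on the robot is moved by more than 15 mm (distance of any of socket_mid, wrench_grip, motor_mid, wheel_mid, spare_mid, driver_grip, cup_rim from where it was at the start of the episode above 0.015 m).
It also fails if it takes over 45 s, if anything falls off the work surface, if the arm or the gripper's body presses on something with over 40 N, if the wrist force passes 120 N, or if a joint passes its speed limit or range.

## Robot

A 6-joint arm with a two-finger parallel gripper is mounted at the origin on the work surface. World frame = base frame: x ahead of the robot, y to its left, z up, the work surface at z = 0. Lengths are in m, angles in degrees, forces in N, time in s.
With the tool pointing down it reaches from about 0.4 to 0.825 m from the base axis. Payload 7 kg.
Tool frame: the origin (TCP) lies on the centre line of the jaws, within the pads' length; the fingertips stand 8 mm ahead of it and the grasp point (between the pads) lies 11 mm behind it (r.tcp_to_tips is the distance from the TCP to the fingertips, in m); z points along the fingers, y is the direction in which the jaws open and shut (so a half turn about z gives the same grasp; the last joint's range is limited). The gripper opens to 88 mm and grips with 3 to 60 N. Pads are 19 mm wide; open, the fingers measure 130 mm over their backs; the gripper's body (78 mm by 193 mm) begins 47 mm behind the grasp point.
Start: joints at [-57.863, 20.546, 0.682, 0, -70.136, -16.507], TCP at [0.182, -0.65, 0.235] pointing down, gripper open.
Joint ranges: [-176.03, 176.03], [-82.01, 121.73], [-58.28, 71.71], [-173.87, 95.51], [-174.79, -0.11], [-173.66, 173.66]. Speed limits (degrees/s): [136.94, 136.94, 172.46, 180, 180, 180].

## Interface

Orientations are given as [roll, pitch, yaw] about the fixed x, y, z axes, in that order (R = Rz(yaw) Ry(pitch) Rx(roll)).
In Python, from plant import r gives the robot as it stands.
- The arm moves only by the tool drive_tool, never from a script. Its argument "plan" is text: rows parted by semicolons, each of 4 numbers parted by spaces: the shift along the tool's x, y, z in cm, then the turn about the tool's z in rad. A call has 1 to 8 rows; each row is the pose to reach, as a shift and turn from the pose commanded when the call began, along the tool's axes at that moment; what a row does not reach only later rows make up. A row lasts 1/8 s, in which the tool goes at most 62.5 mm and 10.7 degrees, less where a joint would pass 70% of its speed; a pose out of reach is approached as far as the arm can. A call with a gripper value outside its range is refused whole. "fingers" is the closure, from -1 (fully open) to 1 (shut), set as the call begins (left out, the last holds). The fingers move at their own pace and stop on an object; "squeeze" is the grip in N (left out, the last holds). Time passes only in rows, so rows that repeat a pose let the fingers close. It gives the time, the measured TCP pose, the force and the opening at its end, in the units of the state.
- r.get_state(): the state, without advancing time (a new reading comes with each control period).
- r.capture(name): name is "scene" or "top" or "wrist"; returns a dict with "frame" (384x512x3 uint8, red, green, blue), "fovy" (degrees; the focal length in pixels is half the picture's height over the tangent of half this angle, whatever the lens; pixels are square), "cx", "cy" (the principal point, pixels), "k1" (the pictures are not rectified: a ray, as slopes to the right and down, at radius r is drawn at 1 + k1 r^2 times it, then the intrinsics apply), "rvec" (rotation vector, rad) and "tvec" (3), from world to camera coordinates, as OpenCV has them. Camera axes: x right, y down, z forward; pixel columns grow to the right and rows downward; lengths in m; the calibration is good to about 2 mm. A picture is of the moment at which its call begins. There is no depth.
- r.close_job(): hands the job in, once; it reports no verdict.
The state is a dict: "time_s": time; "joints": joint angles; "qd": joint speeds; "joint_torque": joint torques, N m; "tcp_pos": TCP position; "eef_rot": TCP orientation; "contact_force": force on the tool from outside, world axes, zero at the start; "moment": the same for the moment, N m; "gripper_width": finger opening in m.
Only numpy, scipy, OpenCV 4.12 (cv2) and the standard library are available. Lean on these libraries where they do the work, as an engineer would, in place of code of your own. Each camera call takes 0.05 s, during which the arm holds its last target. There are 200 camera calls.

## Working session

There is one attempt and no reset: what is moved stays moved. The work goes in short steps, Python scripts to look and compute and a tool call to move; the robot and the scene stay as the last step left them, time stands still between calls to the robot, and variables do not carry over. Pictures are saved under pics/ and viewed, about 8 in all and at most 12, crops included, and the job is handed in when it is done.

Besides the shell and the picture viewer there is one more tool, called after "Emit:" as name(argument=value, ...) on one line, values as JSON. drive_tool: Moves the arm, as the interface text tells. Its arguments: {"type":"object","properties":{"plan":{"type":"string"},"fingers":{"type":"number"},"squeeze":{"type":"number"}},"required":["plan"]}

```bash
ls; mkdir -p pics
cat > h.py <<'E'
import numpy as np, cv2
from plant import r
def cap(n,save=None):
    c=r.capture(n); c['f']=c['frame'].shape[0]/2/np.tan(np.radians(c['fovy'])/2)
    c['R']=cv2.Rodrigues(np.array(c['rvec'],float))[0]; c['t']=np.array(c['tvec'],float).ravel()
    c['K']=np.array([[c['f'],0,c['cx']],[0,c['f'],c['cy']],[0,0,1.]]); c['d']=np.array([c['k1'],0,0,0.])
    if save: cv2.imwrite('pics/'+save,c['frame'][:,:,::-1])
    return c
def ray(c,p):
    u=cv2.undistortPoints(np.array(p,float).reshape(-1,1,2),c['K'],c['d']).reshape(-1,2)
    d=np.c_[u,np.ones(len(u))]@c['R']; return -c['R'].T@c['t'],d
def onz(c,p,z):
    o,d=ray(c,p); return o+d*((z-o[2])/d[:,2])[:,None]
def proj(c,P):
    return cv2.projectPoints(np.array(P,float).reshape(-1,1,3),np.array(c['rvec'],float),c['t'],c['K'],c['d'])[0].reshape(-1,2)
E
python3 - <<'E'
from h import *
s=cap('scene','s0.png');t=cap('top','t0.png')
cv2.imwrite('pics/a.png',cv2.resize(np.vstack([s['frame'],t['frame']])[:,:,::-1],None,fx=1,fy=1)[:600*2])
for c in(s,t): print(c['fovy'],c['k1'],-c['R'].T@c['t'],c['R'][2])
print(r.get_state())
E
```

```text
pics
45.005236540291016 -0.10703365641735973 [1.34822007 0.22437211 1.09983417] [-0.62222695 -0.16379536 -0.76550944]
53.002221454514924 0.04316732417711114 [0.36013359 0.00908558 1.21292642] [ 0.13010929 -0.00211101 -0.99149741]
{'time_s': 0.1, 'joints': array([-5.78652443e+01,  2.05873397e+01,  6.39186239e-01, -1.68383561e-02,
       -7.01348115e+01, -1.65096949e+01]), 'qd': array([-0.00923924, -0.10878332,  0.1026557 ,  0.13872722, -0.01842682,
       -0.02482156]), 'joint_torque': array([-2.00600945e-03, -5.84162772e+01,  2.93751884e+01,  7.01561853e+00,
        1.01295396e-02, -5.31374019e-05]), 'tcp_pos': array([ 0.18169716, -0.64965359,  0.23372033]), 'eef_rot': array([ 1.79915957e+02, -8.40148882e-03, -1.64380666e+02]), 'contact_force': array([0.48686206, 0.95313574, 1.01300567]), 'moment': array([ 0.04229626, -0.00275872, -0.00719966]), 'gripper_width': 0.08779724566449773}
```

View pics/s0.png

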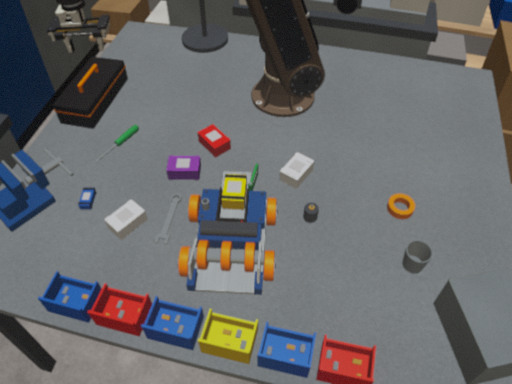

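View pics/t0.png

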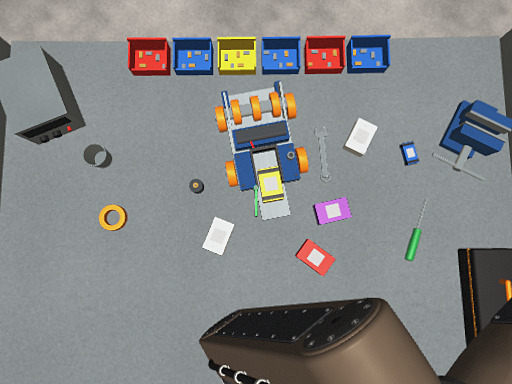

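Candidates in the top view: yellow block (271,184), yellow tray (237,55), purple block (332,211), red block (315,257), white blocks (219,236) and (361,136). I choose the yellow block in the robot's mouth and will check it in a close crop.

Run:
```python
from h import *
t=cv2.imread('pics/t0.png');s=cv2.imread('pics/s0.png')
a=cv2.resize(t[130:230,215:315],(600,600),interpolation=cv2.INTER_CUBIC)
cv2.imwrite('pics/c1.png',a)
cv2.imwrite('pics/c2.png',cv2.resize(s[155:235,180:290],(800,582),interpolation=cv2.INTER_CUBIC))
c=cap('top')
h=cv2.cvtColor(t,cv2.COLOR_BGR2HSV)
def blob(lo,hi,box):
    m=cv2.inRange(h,lo,hi);k=np.zeros_like(m);k[box[1]:box[3],box[0]:box[2]]=1;m*=k
    cs=max(cv2.findContours(m,0,2)[0],key=cv2.contourArea);return cs
for n,lo,hi,z in(('yel',(22,120,90),(35,255,255),.074),('grn',(50,100,40),(85,255,255),.084)):
    b=blob(lo,hi,(215,130,315,230));bp=cv2.boxPoints(cv2.minAreaRect(b));print(n,bp.round(1).tolist());print(onz(c,bp,z).round(4))
```

```text
yel [[257.8999938964844, 174.1999969482422], [279.20001220703125, 170.3000030517578], [283.29998779296875, 192.5], [261.8999938964844, 196.39999389648438]]
[[ 0.5551 -0.0032  0.074 ]
 [ 0.5663 -0.0676  0.074 ]
 [ 0.4991 -0.0783  0.074 ]
 [ 0.4881 -0.0144  0.074 ]]
grn [[253.0, 188.0], [257.0, 188.0], [257.0, 215.0], [253.0, 215.0]]
[[ 5.122e-01  1.170e-02  8.400e-02]
 [ 5.121e-01 -1.000e-04  8.400e-02]
 [ 4.323e-01  8.000e-04  8.400e-02]
 [ 4.324e-01  1.250e-02  8.400e-02]]
```

View pics/c1.png

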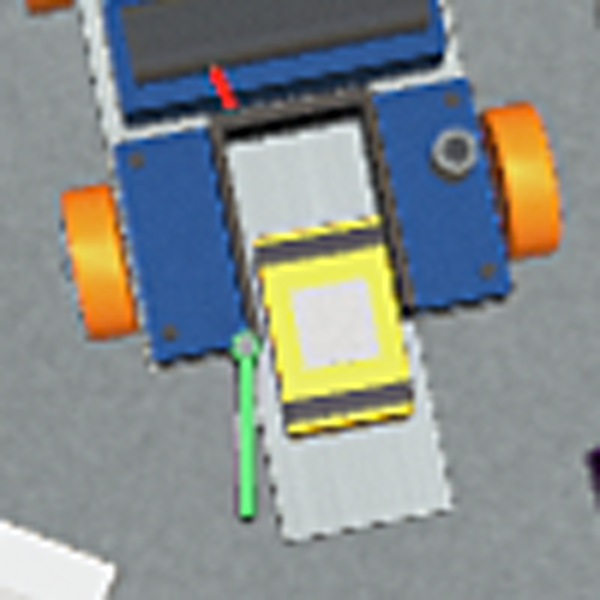

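View pics/c2.png

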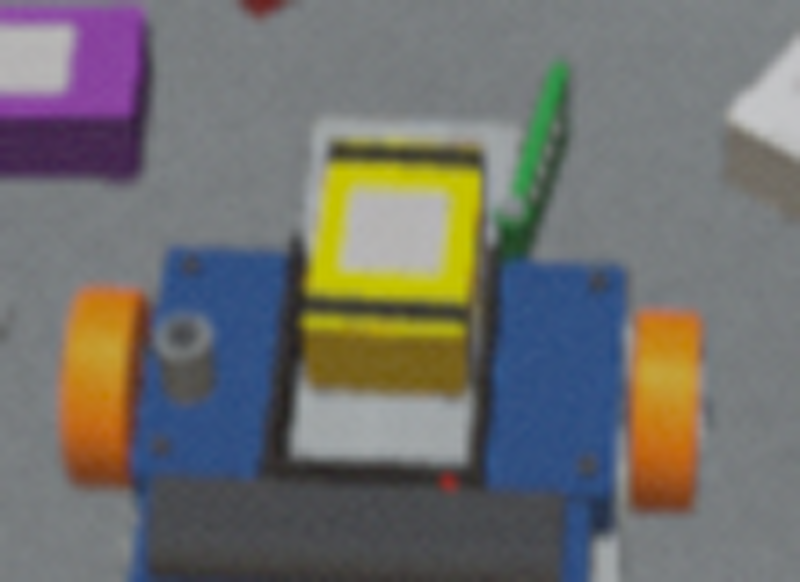

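Close crop c1 (6x, offset 215,130): yellow block rear edge at crop (290,435)-(412,412), front (255,240)-(380,218); gate from hinge knob (245,345) to free end (247,520); sill end corners (287,541) and (452,508); socket on the right deck (455,150). The choice is confirmed.

Run:
```python
from h import *
c=cap('top'); w=cap('wrist','w0.png')
def q(p,z): return onz(c,np.array(p,float)/6+[215-.5+.08,130-.5+.08],z)
sill=q([(287,541),(452,508)],.03)
print('sill',sill.round(4), np.linalg.norm(sill[0]-sill[1]))
d=q([(155,362),(512,292),(115,145),(468,80)],.062); print('deck',d.round(4))
b=q([(290,435),(412,412),(255,240),(380,218)],.074); print('bat',b.round(4))
g=q([(245,345),(247,520)],.084);print('gate',g.round(4))
for n,a,e in(('sill',sill[1],sill[0]),('deckn',d[1],d[0]),('batr',b[1],b[0]),):
    v=e-a;print(n,'yaw of x axis',np.degrees(np.arctan2(-v[0],v[1])))
for n,a,e in(('deckL',d[0],d[2]),('deckR',d[1],d[3]),('batL',b[0],b[2]),('batR',b[1],b[3]),('gate',g[1],g[0])):
    v=e-a;print(n,'yaw',np.degrees(np.arctan2(v[1],v[0])))
yaw=np.radians(10.5)
X=np.array([np.cos(yaw),np.sin(yaw)]);Y=np.array([-X[1],X[0]])
m1=sill.mean(0)[:2]+.1*X; m2=g[0,:2]+.005*X-.046*Y
print('mouth from sill',m1,'from hinge',m2,'deck near edge x rel m1',(d[:2,:2]-m1)@X)
print('bat rel', [( (p[:2]-m1)@X,(p[:2]-m1)@Y) for p in b])
```

```text
sill [[ 0.421  -0.016   0.03  ]
 [ 0.437  -0.1007  0.03  ]] 0.08615524967761186
deck [[ 0.5098  0.0498  0.062 ]
 [ 0.5434 -0.1304  0.062 ]
 [ 0.6212  0.0694  0.062 ]
 [ 0.6531 -0.1107  0.062 ]]
bat [[ 0.4711 -0.0173  0.074 ]
 [ 0.4819 -0.0779  0.074 ]
 [ 0.5693 -0.0011  0.074 ]
 [ 0.5798 -0.0638  0.074 ]]
gate [[0.5149 0.0046 0.084 ]
 [0.4287 0.0045 0.084 ]]
sill yaw of x axis 10.689023806142654
deckn yaw of x axis 10.585181187810567
batr yaw of x axis 10.112245787305481
deckL yaw 10.00384562394597
deckR yaw 10.161534596992984
batL yaw 9.367036288247958
batR yaw 8.166980479172155
gate yaw 0.02127743079613372
mouth from sill [ 0.52731544 -0.04011174] from hinge [ 0.52819987 -0.03975596] deck near edge x rel m1 [-0.0008637  -0.00059122]
bat rel [(np.float64(-0.05113707687695592), np.float64(0.03271995004938244)), (np.float64(-0.051553701155054914), np.float64(-0.02884082109244425)), (np.float64(0.0483548094958864), np.float64(0.0307523462968528)), (np.float64(0.04725996902350236), np.float64(-0.032866627505903925))]
```

```bash
cat >> h.py <<'E'
M=np.array([.5275,-.040]);YB=10.3
def go(cmd,cy,bx,by,z,turn_to=None):
    a=np.radians(YB);P=M+bx*np.array([np.cos(a),np.sin(a)])+by*np.array([-np.sin(a),np.cos(a)])
    d=np.r_[P,z]-cmd;p=np.radians(cy)
    print('world',P.round(4),'shift cm',np.round([100*(d[0]*np.cos(p)+d[1]*np.sin(p)),100*(d[0]*np.sin(p)-d[1]*np.cos(p)),-100*d[2]],2),
      'turn',None if turn_to is None else round(float(-np.radians(turn_to-cy)),4))
def rel():
    s=r.get_state();a=np.radians(YB);d=s['tcp_pos'][:2]-M
    print('rel',np.round([d@[np.cos(a),np.sin(a)],d@[-np.sin(a),np.cos(a)],s['tcp_pos'][2]],4),s['eef_rot'].round(2),s['contact_force'].round(2),s['gripper_width'],s['time_s'])
E
python3 - <<'E'
from h import *
go(np.array([.182,-.65,.235]),-164.37,-.085,.001,.16,-169.7)
E
```

```text
world [ 0.4437 -0.0542] shift cm [-41.25  50.32   7.5 ] turn 0.093
```

Emit:
drive_tool(plan="-4 5 0 0.02; -8 10 0 0.04; -12 14.5 0 0.06; -16 19.5 0 0.08; -20 24.5 0 0.093; -24 29.5 0 0.093; -28 34 0 0.093; -32 39 0 0.093", fingers=1, squeeze=10)

```text
time_s: 1.25
tcp_pos: [0.3837, -0.1906, 0.235]
eef_rot: [-180.0, 0.1, -169.7]
contact_force: [1.9, 0.3, -0.3]
gripper_width: 0.0131
```

Run:
```python
from h import *
rel();s=r.get_state()
go(s['tcp_pos'],s['eef_rot'][2],-.085,.001,.13,-169.7)
```

```text
rel [-0.1684 -0.1224  0.235 ] [-1.7998e+02  7.0000e-02 -1.6970e+02] [ 1.89  0.34 -0.34] 0.013147446406622196 1.25
world [ 0.4437 -0.0542] shift cm [-8.34 12.34 10.5 ] turn 0.0
```

Emit:
drive_tool(plan="-2.5 4 2 0; -5 8 5 0; -8.2 12.1 8 0; -8.2 12.1 10.5 0; -8.2 12.1 10.5 0; -8.2 12.1 10.5 0")

```text
time_s: 2.0
tcp_pos: [0.4425, -0.059, 0.1304]
eef_rot: [-180.0, 0.0, -169.7]
contact_force: [1.2, -0.0, 0.4]
gripper_width: 0.0002
```

Run:
```python
from h import *
rel()
a=cap('wrist')['frame'];b=cap('top')['frame'][130:290,200:340];c=cap('scene')['frame'][130:250,160:300]
f=lambda i:cv2.resize(i,(400,300),interpolation=cv2.INTER_CUBIC)
cv2.imwrite('pics/m1.png',np.vstack([np.hstack([f(a),f(c)]),np.hstack([f(b),f(b)*0])])[:,:,::-1])
```

```text
rel [-0.087  -0.0035  0.1304] [-1.7999e+02  5.0000e-02 -1.6971e+02] [ 1.16 -0.01  0.43] 0.00022493994402386213 2.0
```

View pics/m1.png

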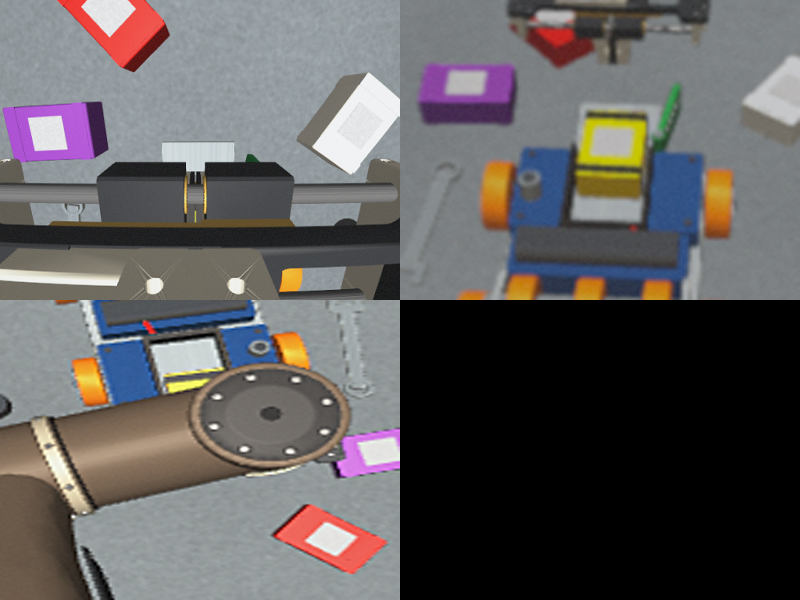

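Wrist view: sill end ahead of the closed fingers; scene view (600,40) shows the gripper in front of battery (612,140) with the gate (670,115) clear. Descending behind the battery.

Emit:
drive_tool(plan="0 0.45 2 0; 0 0.45 5 0; 0 0.45 7 0; 0 0.45 7.7 0; 0 0.45 7.7 0")

```text
time_s: 2.78
tcp_pos: [0.4416, -0.0545, 0.053]
eef_rot: [-180.0, 0.0, -169.7]
contact_force: [-1.2, 0.2, 0.2]
gripper_width: 0.0004
```

```bash
python3 -c "
from h import *
rel()"
```

```text
rel [-0.0871  0.0011  0.053 ] [-1.7999e+02  1.0000e-02 -1.6972e+02] [-1.23  0.24  0.2 ] 0.0003784250980861215 2.775
```

Emit:
drive_tool(plan="-1 0 0 0; -2 0 0 0; -2.6 0 0 0; -3.2 0 0 0; -3.8 0 0 0; -4.4 0 0 0; -5 0 0 0; -5.6 0 0 0")

```text
time_s: 3.78
tcp_pos: [0.4968, -0.0442, 0.0525]
eef_rot: [180.0, -0.0, -169.7]
contact_force: [-2.5, -0.8, -1.3]
gripper_width: 0.0007
```

Run:
```python
from h import *
rel()
b=cap('top')['frame'][130:230,200:340];c=cap('scene')['frame'][140:240,180:290]
f=lambda i:cv2.resize(i,(400,360),interpolation=cv2.INTER_CUBIC)
cv2.imwrite('pics/m2.png',np.hstack([f(b),f(c)])[:,:,::-1])
```

```text
rel [-0.0309  0.0014  0.0525] [ 1.800e+02 -1.000e-02 -1.697e+02] [-2.53 -0.79 -1.31] 0.0006709844541668632 3.775
```

View pics/m2.png

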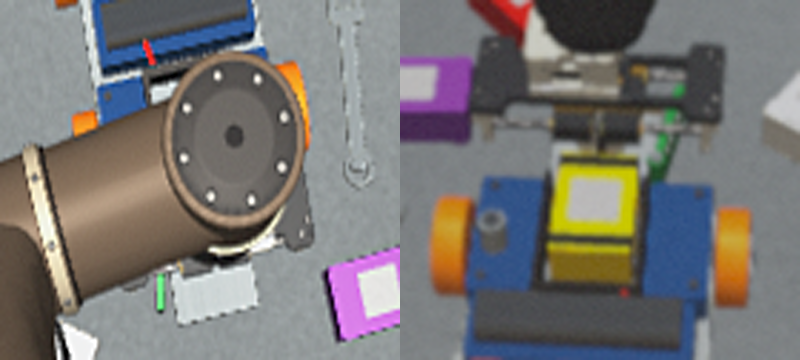

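The battery (595,215) moves straight into the bay, and the gate (665,150) is still open. I'll keep going to the stop.

Emit:
drive_tool(plan="-0.5 0 0 0; -1 0 0 0; -1.5 0 0 0; -1.8 0 0 0; -2.1 0 0 0; -2.3 0 0 0; -2.5 0 0 0; -2.5 0 0 0")

```text
time_s: 4.88
tcp_pos: [0.5215, -0.0397, 0.0526]
eef_rot: [180.0, 0.0, -169.7]
contact_force: [-2.9, -2.0, 0.8]
gripper_width: 0.0006
```

```bash
python3 -c "
from h import *
rel()"
```

```text
rel [-0.0059  0.0014  0.0526] [ 1.800e+02  4.000e-02 -1.697e+02] [-2.92 -2.02  0.82] 0.0005738165379534726 4.875
```

Emit:
drive_tool(plan="-0.2 0 0 0; -0.3 0 0 0; -0.4 0 0 0; -0.4 0 0 0")

```text
time_s: 5.38
tcp_pos: [0.5237, -0.0394, 0.0523]
eef_rot: [180.0, -0.1, -169.7]
contact_force: [-6.8, 0.7, 4.8]
gripper_width: 0.0008
```

Emit:
drive_tool(plan="-0.1 0 0 0; -0.2 0 0 0; -0.3 0 0 0; -0.3 0 0 0")

```text
time_s: 5.88
tcp_pos: [0.5237, -0.0396, 0.0519]
eef_rot: [180.0, -0.4, -169.8]
contact_force: [-14.9, -0.1, 11.7]
gripper_width: 0.0002
```

```bash
python3 -c "
from h import *
rel()"
```

```text
rel [-0.0037  0.0011  0.0519] [ 180.     -0.44 -169.76] [-14.88  -0.05  11.7 ] 0.00021390166793347883 5.875
```

It has stalled at −3.7 mm with 15 N, so the battery is home. I'll back off and lift.

Emit:
drive_tool(plan="1 0 0 0; 3 0 0 0; 5.5 0 0 0; 6 0 -3 0; 6 0 -7 0; 6 0 -9 0; 6 0 -9 0")

```text
time_s: 6.75
tcp_pos: [0.471, -0.0487, 0.1446]
eef_rot: [180.0, 0.4, -169.7]
contact_force: [0.0, -0.6, -0.5]
gripper_width: 0.0003
```

Emit:
drive_tool(plan="0 4 0 0; 0 8 0 0; 0 10 0 0; 0 10 0 0; 0 10 0 0")

```text
time_s: 7.38
tcp_pos: [0.451, 0.0489, 0.142]
eef_rot: [-180.0, -0.0, -169.7]
contact_force: [-0.3, -0.1, 0.3]
gripper_width: 0.0006
```

Run:
```python
from h import *
rel()
b=cap('top')['frame'][130:230,200:340];c=cap('scene')['frame'][140:240,180:290]
f=lambda i:cv2.resize(i,(400,360),interpolation=cv2.INTER_CUBIC)
cv2.imwrite('pics/m3.png',np.hstack([f(b),f(c)])[:,:,::-1])
```

```text
rel [-0.0594  0.1012  0.142 ] [-1.7999e+02 -2.0000e-02 -1.6968e+02] [-0.28 -0.13  0.26] 0.0006413479244780659 7.375
```

View pics/m3.png

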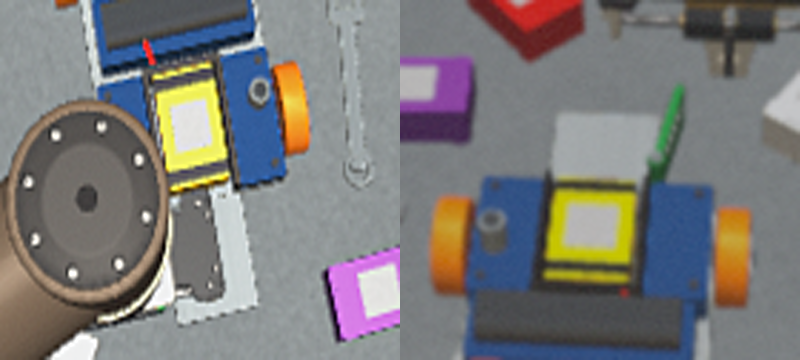

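Battery (190,120 top crop) sits against the stop at the front, and the gate (670,130) is still open with the tool on its left. I'll check the numbers before pushing the gate.

Run:
```python
from h import *
c=cap('top');h=cv2.cvtColor(c['frame'],cv2.COLOR_RGB2HSV)
def R(p):
    a=np.radians(YB);d=p[:,:2]-M;return np.c_[d@[np.cos(a),np.sin(a)],d@[-np.sin(a),np.cos(a)]].round(4)
m=cv2.inRange(h,(22,120,90),(35,255,255));m[:140]=0;m[:,:215]=0;m[205:]=0;m[:,315:]=0
k=np.vstack([x.reshape(-1,2) for x in cv2.findContours(m,0,2)[0]])
bp=cv2.boxPoints(cv2.minAreaRect(k));print(R(onz(c,bp,.074)))
print('white corner',R(onz(c,[(234,224),(212,217)],.044)))
```

```text
[[ 0.1081  0.0321]
 [ 0.1098 -0.1207]
 [ 0.0066 -0.1194]
 [ 0.0052  0.0318]]
white corner [[-0.0975  0.1299]
 [-0.064   0.1915]]
```

Emit:
drive_tool(plan="0.5 0 3 0; 1 0 6 0; 1.5 0 8.6 0; 1.5 0 8.6 0; 1.5 0 8.6 0")

```text
time_s: 8.15
tcp_pos: [0.4371, 0.0464, 0.0574]
eef_rot: [180.0, 0.1, -169.7]
contact_force: [0.0, -0.0, 0.2]
gripper_width: 0.0003
```

Emit:
drive_tool(plan="0 -1 0 0; 0 -2 0 0; 0 -3 0 0; -0.1 -4 0 0; -0.3 -5 0 0; -0.5 -6 0 0; -1 -6.7 0 0; -1.5 -7.4 0 0")

```text
time_s: 9.15
tcp_pos: [0.4645, -0.0242, 0.0565]
eef_rot: [-180.0, -0.0, -169.7]
contact_force: [-0.5, 0.3, 0.4]
gripper_width: 0.0004
```

Run:
```python
from h import *
rel()
b=cap('top')['frame'][130:230,200:340];c=cap('scene')['frame'][140:240,180:290]
f=lambda i:cv2.resize(i,(400,360),interpolation=cv2.INTER_CUBIC)
cv2.imwrite('pics/m4.png',np.hstack([f(b),f(c)])[:,:,::-1])
```

```text
rel [-0.0591  0.0268  0.0565] [-1.7999e+02 -3.0000e-02 -1.6971e+02] [-0.5   0.34  0.39] 0.0003656155729389808 9.15
```

View pics/m4.png

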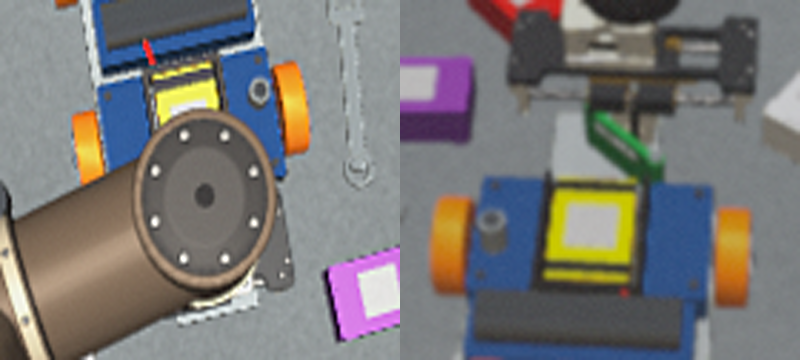

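The gate (625,145) is half closed in front of the fingers. I'll finish the arc.

Emit:
drive_tool(plan="-0.5 -0.6 0 0; -1 -1 0 0; -1.6 -1.4 0 0; -2.2 -1.7 0 0; -2.8 -2 0 0; -3.4 -2.2 0 0; -3.8 -2.4 0 0; -3.8 -2.4 0 0")

```text
time_s: 10.25
tcp_pos: [0.5063, -0.0406, 0.0565]
eef_rot: [-180.0, 0.0, -169.7]
contact_force: [-0.7, -0.4, -0.1]
gripper_width: 0.0005
```

Emit:
drive_tool(plan="-0.2 0 0 0; -0.4 0 0 0; -0.6 0 0 0; -0.6 0 0 0")

```text
time_s: 10.75
tcp_pos: [0.5067, -0.0407, 0.0557]
eef_rot: [-180.0, -0.5, -169.8]
contact_force: [-15.0, -0.9, 9.5]
gripper_width: 0.0006
```

```bash
python3 -c "
from h import *
rel()"
```

```text
rel [-0.0206  0.003   0.0557] [-179.99   -0.52 -169.76] [-14.96  -0.9    9.52] 0.0006091300381811989 10.75
```

The gate is on its stop: 15 N, stalled at −20.6 mm as predicted. I'll back off and look.

Emit:
drive_tool(plan="1 0 0 0; 3 0 0 0; 5 0 0 0; 5 0 -4 0; 5 4 -8 0; 5 9 -10 0; 5 14 -10 0; 5 18 -10 0")

```text
time_s: 11.75
tcp_pos: [0.4304, 0.1308, 0.1575]
eef_rot: [179.9, 0.2, -169.7]
contact_force: [0.4, 0.3, -0.2]
gripper_width: 0.0006
```

Emit:
drive_tool(plan="0 3 0 0; 0 3 0 0; 0 3 0 0; 0 3 0 0")

```text
time_s: 12.25
tcp_pos: [0.4252, 0.1575, 0.1566]
eef_rot: [180.0, 0.0, -169.7]
contact_force: [-0.4, -0.0, 0.2]
gripper_width: 0.0006
```

Run:
```python
from h import *
rel()
t=cap('top');s=cap('scene')
b=t['frame'][130:230,200:340];c=s['frame'][140:240,180:290]
f=lambda i:cv2.resize(i,(400,360),interpolation=cv2.INTER_CUBIC)
cv2.imwrite('pics/m5.png',np.hstack([f(b),f(c)])[:,:,::-1])
h=cv2.cvtColor(t['frame'],cv2.COLOR_RGB2HSV)
m=cv2.inRange(h,(50,100,40),(85,255,255));m[:140]=0;m[:,:215]=0;m[230:]=0;m[:,315:]=0
v,u=np.nonzero(m);l=cv2.fitLine(onz(t,np.c_[u,v],.084)[:,:2].astype(np.float32),2,0,.001,.001).ravel()
print('gate angle deg', (np.degrees(np.arctan2(l[1],l[0]))-YB-90+90)%180-90)
```

```text
rel [-0.0654  0.2127  0.1566] [ 1.7999e+02  1.0000e-02 -1.6975e+02] [-0.37 -0.01  0.23] 0.0006315123098106185 12.25
gate angle deg 1.2077026
```

View pics/m5.png

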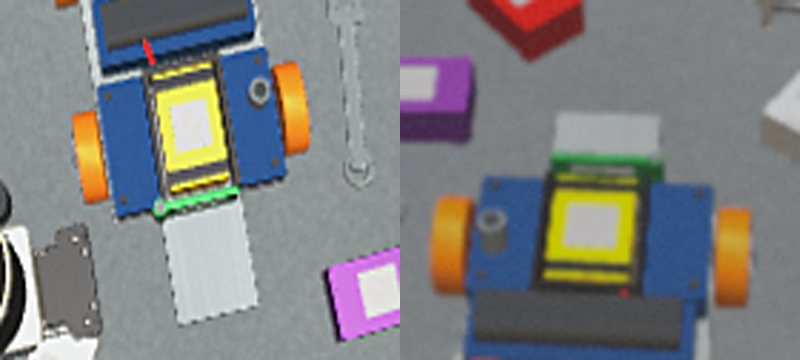

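The gate (200,203) lies across the mouth, the battery is home, the socket is in place and the arm is clear.

```bash
python3 -c "
from plant import r
print(r.close_job())"
```

```text
the job is handed in; nothing more can be done
None
```

I pushed the battery home against the end stop with the closed fingertips. I then swung the green gate shut from its outer side, backed the arm clear and handed the job in at about 12 s. The hand-in gave no verdict.

- **Battery:** the push stalled at the stop with about 15 N. Before the gate was pushed, the top image put the battery's ends at about 6 mm and 108–110 mm inside the mouth. The expected values are 8 and 108 mm. I did not re-measure the battery after shutting the gate, but the last picture shows it in the same place.
- **Gate:** the push stalled at about 15 N where the geometry predicted. The image puts the gate about 1.2° (0.02 rad) from shut, inside the 0.08 rad limit.
- **Other objects:** those in the last pictures (socket, wrench) look unmoved. I did not measure the rest, but the arm recorded no unexpected contact force.

No check failed. The 1–2 mm differences are within the calibration's accuracy.

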